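Dial the sampler to the uncapped tube

ROBOT

A 6-joint arm with a two-finger parallel gripper is mounted at the origin on the work surface. World frame = base frame: x ahead of the robot, y to its left, z up, the work surface at z = 0. Lengths are in m, angles in rad, forces in N, time in s.
With the tool pointing down it reaches from about 0.3 to 0.85 m from the base axis. Payload 5.4 kg.
Tool frame: the origin (TCP) lies on the centre line of the jaws, within the pads' length; the fingertips stand 17 mm ahead of it and the grasp point (between the pads) lies 2 mm behind it; z points along the fingers, y is the direction in which the jaws open and shut (so a half turn about z gives the same grasp; the last joint's range is limited). The gripper opens to 85 mm and grips with 20 to 120 N. Pads are 22 mm wide; open, the fingers measure 114 mm over their backs; the gripper's body (76 mm by 85 mm) begins 54 mm behind the grasp point. The pads swing forward as they close: fully open they stand 13 mm farther back than shut.
Start: joints at [-1.41, 0.158, 1.597, -0, 1.386, -0.21], TCP at [0.208, -0.536, 0.248] pointing down, gripper open.
Joint ranges: [-2.91, 2.91], [-0.94, 2.29], [0.18, 2.7], [-1.29, 4.43], [0.17, 2.64], [-3, 3]. Speed limits (rad/s): [2.57, 2.57, 3.14, 3.14, 3.14, 3.14].

INTERFACE

Orientations are given as a rotation vector (axis times angle).
In Python, from plant import r gives the robot as it stands.
- The arm moves only by the shell command python3 -m creep 'ROWS' [FORCE]. ROWS is JSON, a list of rows, each a list of 7 numbers: the turn, a rotation vector about the tool's x, y, z in degrees, then the shift along the tool's x, y, z in cm, then the finger opening in cm, from 0 to 8.54. In form: [[wx, wy, wz, tx, ty, tz, claw], ...]. A call has 1 to 10 rows; each row is the pose to reach, as a shift and turn from the pose commanded when the call began, along the tool's axes at that moment; what a row does not reach only later rows make up. A row lasts 1/10 s, in which the tool goes at most 50 mm and 8.59 degrees, less where a joint would pass 70% of its speed; a pose out of reach is approached as far as the arm can. A call with a gripper value outside its range is refused whole. The fingers move at their own pace and stop on an object; FORCE is the grip in N (left out, the last holds). Time passes only in rows, so rows that repeat a pose let the fingers close. It gives the time, the measured TCP pose, the force and the opening at its end, in the units of the state.
- r.get_state(): the state, without advancing time (a new reading comes with each control period).
- r.read_camera(name): name is "side" or "top"; returns the picture (384x512x3 uint8, red, green, blue); there is no depth.
- r.camera_info(name): a dict with "fx", "fy", "cx", "cy" (pixels), "R" (3x3) and "t" (3): a world point X has camera coordinates R X + t. Camera axes: x right, y down, z forward; pixel columns grow to the right and rows downward; lengths in m; the calibration is good to about 2 mm. A picture is of the moment at which its call begins. camera_info takes no time and is no camera call.
- r.job_done(): hands the job in, once; it reports no verdict.
The state is a dict: "time": time; "qpos": joint angles; "joint_vel": joint speeds; "joint_efforts": joint torques, N m; "position": TCP position; "orientation": TCP orientation; "contact_force": force on the tool from outside, world axes, zero at the start; "moment": the same for the moment, N m; "opening": finger opening in m.
Only numpy, scipy, OpenCV 4.12 (cv2) and the standard library are available. Lean on these libraries where they do the work, as an engineer would, in place of code of your own. Each camera call takes 0.05 s, during which the arm holds its last target.

TASK

One tube in the rack has no cap. Count its place along the row, starting with 1 at the end with the steel lifting loop, and roll the sampler's knurled thumbwheel by its edge until that number has clicked home in the middle of the window. Press the wheel only gently and leave the tubes and the other things where they stand.

Things in the scene. Friction and masses are not known exactly. Their poses are not given: they have to be found in the camera images.
- sampler: Fixed white bench sampler, a block 150 (x) x 230 (y) x 90 mm tall, origin at the centre of its underside, straight below the middle of the thumbwheel. Its +x points away from the operator (the robot), +y to the operator's left; it may be turned by some yaw. On its top, at y = -92 mm, a small column with a level arm rises to 137 mm above the bench.
- axle: The thumbwheel's axle, along the sampler's y; origin at the middle of the wheel, 61 mm above the bench. Knurled grey wheel, 84 mm across, 16 mm wide (sampler y -8 to 8 mm); its top stands 13 mm proud of the sampler's top through a slot 68 mm long in x.
- wheel_top (a point): Highest point of the wheel's edge, 103 mm above the bench. The axle is sprung upward: it starts to yield straight down at about 12 N, takes 1.5 N more per further mm, and hits a stop at 6 mm (21 N). Past 3 mm down (16 N) the clicks are freed and it rolls easily; under about 12 N a finger often slips at a click. More than 40 N damages it.
- wheel (a joint): Turn of the wheel, rad, endless. Grows as the wheel's top is rolled toward the sampler's +x. Ten clicks 0.628 rad (26 mm of rim) apart; at 0.628 x N, give or take whole turns, numeral N is in the window. Let go, it springs to the nearest click. Rolling through a click takes 3 to 5 N along the rim, by friction of a finger pressed on the edge, which may slip.
- window (a point): Centre of the window in the sampler's top, beside the wheel at sampler y = 20 mm, 18 mm (x) x 20 mm (y). One black numeral of the white drum that turns with the wheel shows in it, 13 mm high, upright seen from the robot's side. The point lies on the drum's top, 89.5 mm above the bench.
- rack: Fixed white tube rack, 46 (x) x 174 (y) x 52 mm tall, origin at the centre of its underside, any yaw. Six places in a row along its y, 25 mm apart, place 1 at y = +62.5 mm down to place 6 at y = -62.5 mm. A steel lifting loop stands up to 88 mm over its +y end, beside place 1.
- tube_open: The one clear tube without a cap, 13 mm across, 75 mm tall, standing in one of the rack's places (its foot 6 mm above the bench); origin at the centre of its foot.
- tube1: Clear tube with a cap 17.6 mm across, 84 mm tall in all, standing in one of the rack's places; origin at the centre of its foot.
- tube2: Clear tube with a cap 17.6 mm across, 84 mm tall in all, standing in one of the rack's places; origin at the centre of its foot.
- tube3: Clear tube with a cap 17.6 mm across, 84 mm tall in all, standing in one of the rack's places; origin at the centre of its foot.
- tube4: Clear tube with a cap 17.6 mm across, 84 mm tall in all, standing in one of the rack's places; origin at the centre of its foot.
- tube5: Clear tube with a cap 17.6 mm across, 84 mm tall in all, standing in one of the rack's places; origin at the centre of its foot.
- digit1 (a point): Middle of numeral 1 on the number drum (28.5 mm radius), turning with the thumbwheel; at point window when 1 stands in the window.
- digit2 (a point): Middle of numeral 2 on the number drum (28.5 mm radius), turning with the thumbwheel; at point window when 2 stands in the window.
- digit3 (a point): Middle of numeral 3 on the number drum (28.5 mm radius), turning with the thumbwheel; at point window when 3 stands in the window.
- digit4 (a point): Middle of numeral 4 on the number drum (28.5 mm radius), turning with the thumbwheel; at point window when 4 stands in the window.
- digit5 (a point): Middle of numeral 5 on the number drum (28.5 mm radius), turning with the thumbwheel; at point window when 5 stands in the window.
- digit6 (a point): Middle of numeral 6 on the number drum (28.5 mm radius), turning with the thumbwheel; at point window when 6 stands in the window.
- reagent: Amber bottle, 60 mm across, 130 mm tall, origin at the centre of its underside; bystander.
- pot: White lidded pot, 56 mm across, 60 mm tall, origin at the centre of its underside; bystander.
- tip_tray: Open white tray 70 x 100 x 30 mm, origin at the centre of its underside; bystander.

How it is judged:
At the end, for the whole second after the job is handed in: The numeral (1 to 6) of the place in which the uncapped tube stands, counted from the end with the lifting loop, lies within 5 mm of the centre of the window, and the wheel is at rest and released (((y of tube_open in the frame of rack between 0.0505 and 0.0745 m and distance between digit1 and window below 0.005 m) or (y of tube_open in the frame of rack between 0.0255 and 0.0495 m and distance between digit2 and window below 0.005 m) or (y of tube_open in the frame of rack between 0.0005 and 0.0245 m and distance between digit3 and window below 0.005 m) or (y of tube_open in the frame of rack between -0.0245 and -0.0005 m and distance between digit4 and window below 0.005 m) or (y of tube_open in the frame of rack between -0.0495 and -0.0255 m and distance between digit5 and window below 0.005 m) or (y of tube_open in the frame of rack between -0.0745 and -0.0505 m and distance between digit6 and window below 0.005 m)) and velocity of joint wheel between -0.1 and 0.1 rad/s); the robot touches nothing.
It fails at once if the thumbwheel is pressed with more than 40 N (contact force between axle and the fingers above 40 N or contact force between axle and the arm above 40 N).
It fails at once if a tube is moved more than 15 mm (distance of any of tube1, tube2, tube3, tube4, tube5, tube_open from where it was at the start of the episode above 0.015 m).
It fails at once if the bottle, the pot or the tray is moved more than 20 mm (distance of any of reagent, pot, tip_tray from where it was at the start of the episode above 0.02 m).
It also fails if it takes over 48 s, if anything falls off the work surface, if the arm or the gripper's body presses on something with over 40 N, if the wrist force passes 120 N, or if a joint passes its speed limit or range.

## Working session

There is one attempt and no reset: what is moved stays moved. The work goes in short steps, Python scripts to look and compute and a shell command to move; the robot and the scene stay as the last step left them, time stands still between calls to the robot, and variables do not carry over. Pictures are saved under pics/ and viewed, and the job is handed in when it is done.

```bash
mkdir -p pics; ls; python3 - <<'E'
from plant import r
import cv2
s=r.get_state();print(s)
for n in("side","top"):
    im=r.read_camera(n);cv2.imwrite(f"pics/{n}0.png",im[:,:,::-1]);print(n,r.camera_info(n))
E
```

```text
pics
{'time': 0.0, 'qpos': array([-1.41007789e+00,  1.59065698e-01,  1.59826865e+00,  2.14585365e-05,
        1.38618135e+00, -2.10085308e-01]), 'joint_vel': array([-7.75303430e-04,  1.31225612e-03,  7.44200232e-05,  1.29077581e-03,
        1.25063141e-03, -8.12927102e-04]), 'joint_efforts': array([ 1.38760563e-03, -3.95993149e+01, -3.31437564e+01, -1.02675364e-05,
        8.34953767e-03,  4.17766455e-05]), 'position': array([ 0.20825917, -0.53534048,  0.24728927]), 'orientation': array([-3.08586497e+00, -5.78765608e-01, -1.07606016e-04]), 'contact_force': array([-0.13078557, -0.5376135 , -0.11681812]), 'moment': array([ 0.03274755,  0.00786085, -0.03102   ]), 'opening': 0.08515300089968224}
side {'fx': 473.6396334590013, 'fy': 473.6396334590013, 'cx': 257.5856136266876, 'cy': 196.4422795752301, 'R': array([[ 0.91780225, -0.39678261,  0.01423369],
       [-0.23870421, -0.58008682, -0.77879367],
       [ 0.31726856,  0.71138094, -0.62711866]]), 't': array([-0.57102534,  0.18685948,  1.4477642 ])}
top {'fx': 426.69577329668994, 'fy': 426.69577329668994, 'cx': 255.50460007310417, 'cy': 178.6131521141668, 'R': array([[-0.02708539, -0.99951365,  0.01545476],
       [-0.99785418,  0.02611201, -0.06004332],
       [ 0.05961056, -0.0170479 , -0.99807612]]), 't': array([-0.03019288,  0.57850913,  1.11139415])}
```

View pics/side0.png

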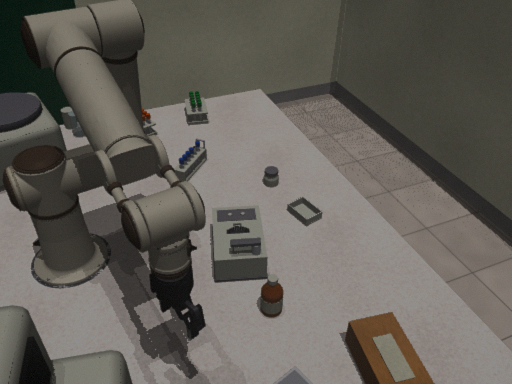

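View pics/top0.png

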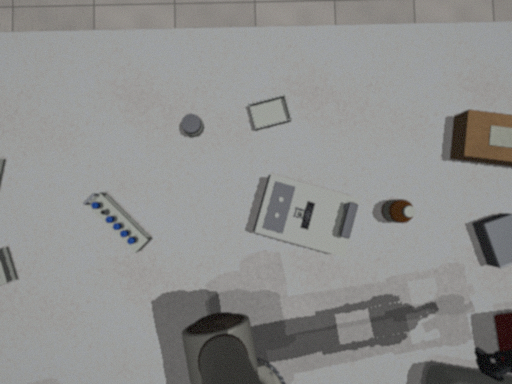

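```bash
python3 - <<'E'
import cv2,numpy as np
t=cv2.imread("pics/top0.png");s=cv2.imread("pics/side0.png")
a=cv2.resize(t[180:260,70:170],None,fx=7,fy=7,interpolation=cv2.INTER_CUBIC)
b=cv2.resize(t[165:265,240:370],None,fx=6,fy=6,interpolation=cv2.INTER_CUBIC)
c=cv2.resize(s[130:290,160:290],None,fx=3.7,fy=3.7,interpolation=cv2.INTER_CUBIC)
cv2.imwrite("pics/a.png",a);cv2.imwrite("pics/b.png",b);cv2.imwrite("pics/c.png",c)
E
```

```text
(no output)
```

View pics/a.png

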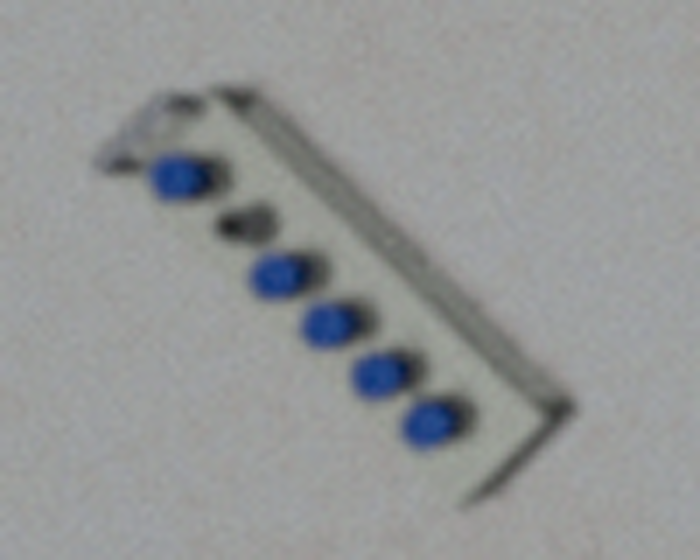

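View pics/b.png

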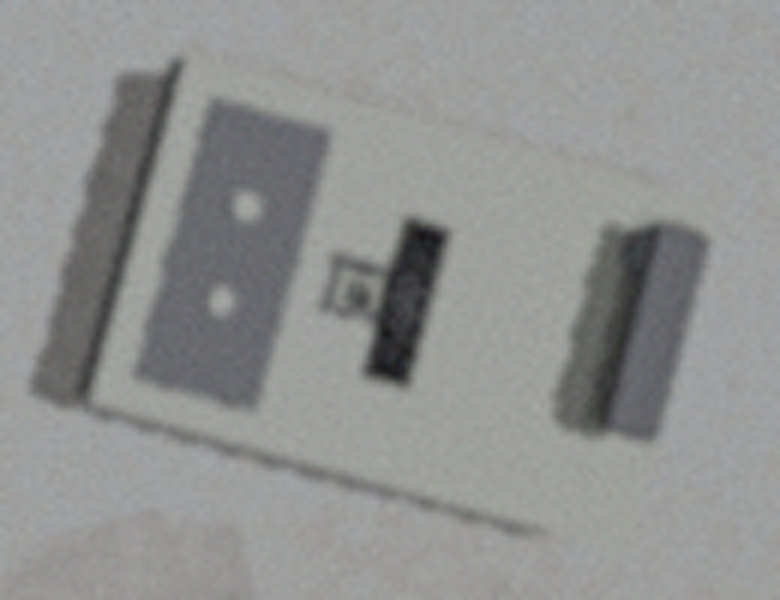

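View pics/c.png

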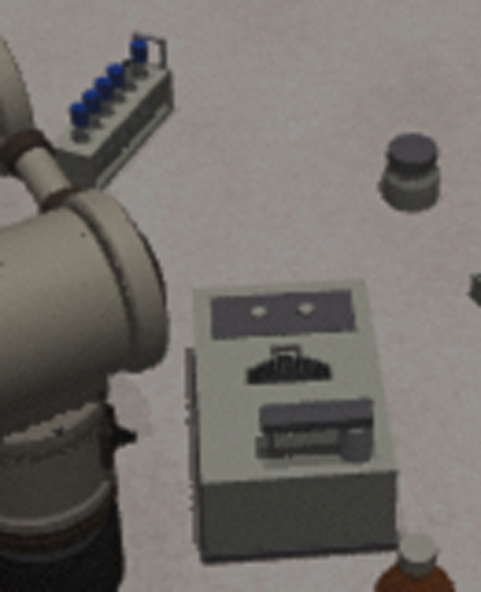

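The uncapped tube is at place 2, next to the blue cap at the loop end. In the top view it is the dark spot near pixel (104,212). Next I'll get the sampler's pose and the current numeral.

```bash
cat > h.py <<'E'
import numpy as np,cv2
from plant import r
def onplane(n,u,v,z):
    c=r.camera_info(n);R,t=c["R"],c["t"];C=-R.T@t
    d=R.T@np.array([(u-c["cx"])/c["fx"],(v-c["cy"])/c["fy"],1]);return C+d*(z-C[2])/d[2]
def proj(n,X):
    c=r.camera_info(n);p=c["R"]@X+c["t"];return np.array([c["fx"]*p[0]/p[2]+c["cx"],c["fy"]*p[1]/p[2]+c["cy"]])
def avg(n,k):
    return np.mean([r.read_camera(n)[:,:,::-1].astype(float) for _ in range(k)],0)
E
python3 - <<'E'
from h import *
im=avg("top",8);sd=avg("side",6)
np.save("top.npy",im);np.save("side.npy",sd)
g=im.mean(2)
m=np.zeros(g.shape,np.uint8);m[190:240,290:330]=(g[190:240,290:330]<70)*255
for c in cv2.findContours(m,0,2)[0]:
    if cv2.contourArea(c)>30:
        rc=cv2.minAreaRect(c);b=cv2.boxPoints(rc);print(rc);P=np.array([onplane("top",*p,0.09) for p in b]);print(P.round(4))
# white top face
m2=np.zeros(g.shape,np.uint8);
for p in [(185,55),(95,405),(330,128),(135,378),(210,98),(257,408),(247,206),(222,300),(355,288),(710,235),(660,440)]:
    print(p,onplane("top",p[0]/6+240-.4,p[1]/6+165-.4,.09).round(4))
def st(x): return np.clip((x-x.min())/(x.max()-x.min())*255,0,255).astype(np.uint8)
a=cv2.resize(st(g[202:226,288:320]),None,fx=22,fy=22,interpolation=cv2.INTER_CUBIC)
c=sd.mean(2)[218:240,222:254]
b=cv2.resize(st(c),None,fx=22,fy=22,interpolation=cv2.INTER_CUBIC)
cv2.imwrite("pics/n1.png",a);cv2.imwrite("pics/n2.png",b);print(r.get_state()["time"])
E
```

```text
((306.9709777832031, 214.8589324951172), (6.699228763580322, 25.508602142333984), 14.931418418884277)
[[ 0.4526 -0.1518  0.09  ]
 [ 0.5127 -0.1701  0.09  ]
 [ 0.5081 -0.186   0.09  ]
 [ 0.4479 -0.1677  0.09  ]]
(185, 55) [ 0.5842 -0.0817  0.09  ]
(95, 405) [ 0.4416 -0.0406  0.09  ]
(330, 128) [ 0.5525 -0.1407  0.09  ]
(135, 378) [ 0.4521 -0.0573  0.09  ]
(210, 98) [ 0.5662 -0.0915  0.09  ]
(257, 408) [ 0.4385 -0.107   0.09  ]
(247, 206) [ 0.5213 -0.1054  0.09  ]
(222, 300) [ 0.483  -0.0939  0.09  ]
(355, 288) [ 0.4864 -0.1488  0.09  ]
(710, 235) [ 0.5042 -0.2963  0.09  ]
(660, 440) [ 0.4207 -0.2722  0.09  ]
0.8
```

View pics/n1.png

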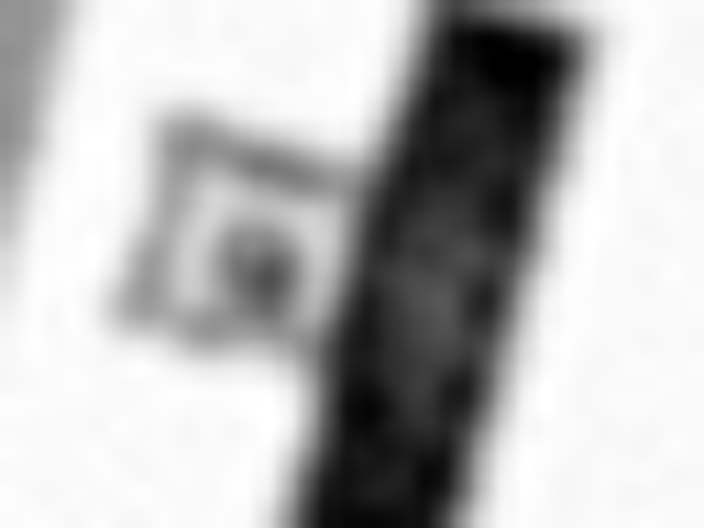

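View pics/n2.png

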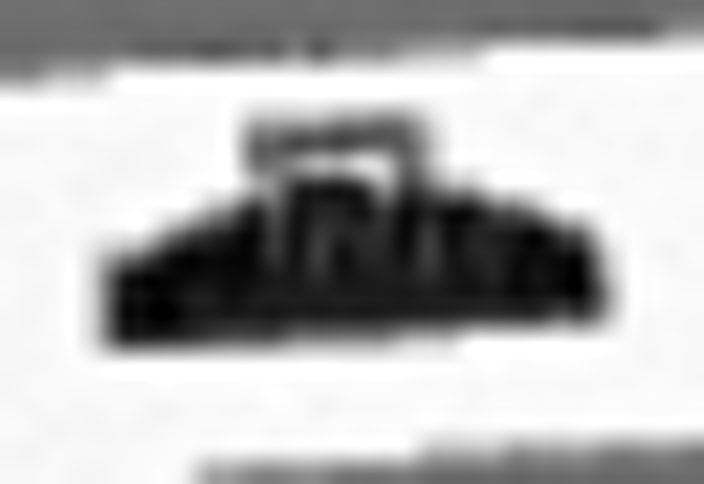

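```bash
python3 - <<'E'
from h import *
from scipy.spatial.transform import Rotation as Ro
s=r.get_state();R=Ro.from_rotvec(s["orientation"]).as_matrix();print(R.round(3))
y=np.radians(-16.4);ex=np.array([np.cos(y),np.sin(y),0]);
ex_t=R.T@ex;print("sampler x in tool",ex_t, "turn about tool z",np.degrees(np.arctan2(ex_t[1],ex_t[0])))
w=np.array([.4804,-.1704,.103])
for off in(-.013,):
    tgt=w+ex*off; tgt[2]=.103+.017+.03
    print("shift cm",(R.T@(tgt-s["position"])*100).round(2),tgt)
print(proj("top",w),proj("side",w))
E
```

```text
[[ 0.932  0.362 -0.   ]
 [ 0.362 -0.932  0.   ]
 [-0.    -0.    -1.   ]]
sampler x in tool [ 7.91812618e-01  6.10764093e-01 -2.33785336e-05] turn about tool z 37.644772385553914
shift cm [ 37.57 -25.     9.83] [ 0.46792892 -0.16672956  0.15      ]
[308.30314152 214.92111381] [237.1462709  226.85484271]
```

```bash
python3 -m creep '[[0,0,8,3.7,-2.5,0,0],[0,0,16,7.5,-5,0,0],[0,0,24,11.3,-7.5,0,0],[0,0,30,15,-10,0,0],[0,0,37.6,18.8,-12.5,0,0],[0,0,37.6,22.5,-15,0,0],[0,0,37.6,26.3,-17.5,0,0],[0,0,37.6,30,-20,1,0],[0,0,37.6,33.8,-22.5,3,0],[0,0,37.6,37.6,-25,5,0]]' 20; python3 -m creep '[[0,0,0,0,0,0,0],[0,0,0,0,0,0,0],[0,0,0,0,0,0,0],[0,0,0,0,0,0,0]]'
cat > st.py <<'E'
from h import *
from scipy.spatial.transform import Rotation as Ro
s=r.get_state();R=Ro.from_rotvec(s["orientation"]).as_matrix()
y=np.radians(-16.4);ex=np.array([np.cos(y),np.sin(y),0]);ey=np.array([-np.sin(y),np.cos(y),0])
w=np.array([.4804,-.1704,.103]);d=s["position"]+R[:,2]*.017-w
print("t",s["time"],"tip rel wheel_top mm (sx,sy,z)",(np.array([d@ex,d@ey,d[2]])*1e3).round(1),"F",s["contact_force"].round(2),"toolx.ex",R[:,0]@ex,"toolz",R[:,2].round(3),"open",s["opening"])
E
python3 st.py
```

```text
time: 1.8
position: [0.4694, -0.1652, 0.1985]
orientation: [3.109, -0.447, 0.003]
contact_force: [0.8, -1.1, 0.1]
opening: -0.0002
time: 2.2
position: [0.4682, -0.1681, 0.1992]
orientation: [3.108, -0.45, 0.002]
contact_force: [0.7, 0.1, -0.0]
opening: -0.0002
t 2.2 tip rel wheel_top mm (sx,sy,z) [-12.3  -1.2  79.2] F [ 0.68  0.06 -0.04] toolx.ex 0.9999979885073497 toolz [ 0.001 -0.001 -1.   ] open -0.00016983011761187317
```

```bash
python3 -m creep '[[0,0,0,0,0,2.5,0],[0,0,0,0,0.1,5,0],[0,0,0,0,0.1,7,0],[0,0,0,0,0.1,7.4,0],[0,0,0,0,0.1,7.5,0],[0,0,0,0,0.1,7.5,0]]'; python3 st.py; python3 - <<'E'
from h import *
for n,(u,v) in (("top",(308,215)),("side",(237,222))):
    im=r.read_camera(n)[:,:,::-1];cv2.imwrite(f"pics/d_{n}.png",cv2.resize(im[v-50:v+50,u-65:u+65],None,fx=5,fy=5,interpolation=2))
E
```

```text
time: 2.8
position: [0.4685, -0.1685, 0.1246]
orientation: [3.109, -0.448, 0.003]
contact_force: [0.5, -0.0, 0.7]
opening: -0.0001
t 2.8 tip rel wheel_top mm (sx,sy,z) [-11.9  -1.6   4.6] F [ 0.48 -0.    0.7 ] toolx.ex 0.9999978313024165 toolz [ 0.002 -0.001 -1.   ] open -5.17306393131381e-05
```

View pics/d_side.png

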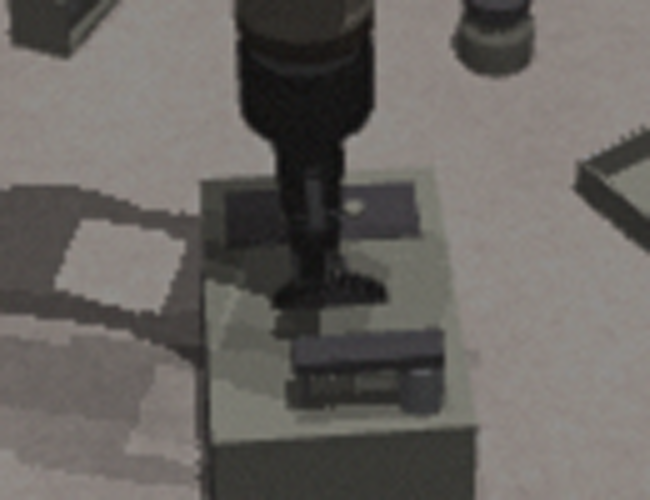

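View pics/d_top.png

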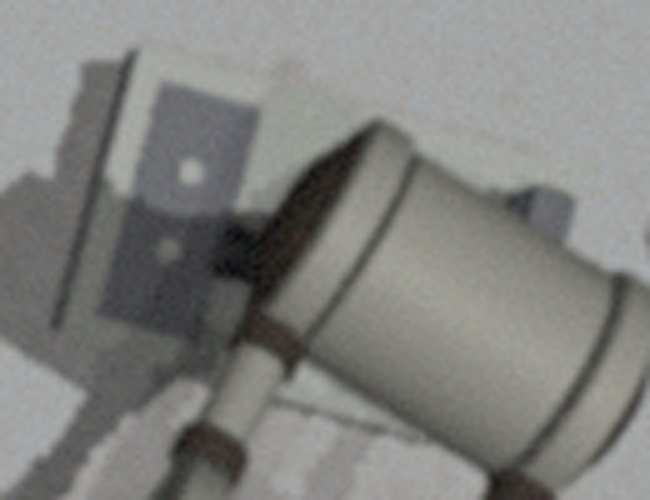

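The fingertip is above the wheel, just on its near half. The arm hides the window from the top camera. Next I'll lower slowly until I feel contact.

```bash
python3 -m creep '[[0,0,0,0,0.15,0.2,0],[0,0,0,0,0.15,0.3,0],[0,0,0,0,0.15,0.4,0],[0,0,0,0,0.15,0.5,0],[0,0,0,0,0.15,0.5,0]]'; python3 st.py;
```

```text
time: 3.4
position: [0.4676, -0.1691, 0.1184]
orientation: [3.11, -0.447, 0.0]
contact_force: [0.1, -0.8, 1.3]
opening: 0.0002
t 3.4 tip rel wheel_top mm (sx,sy,z) [-12.7  -2.3  -1.6] F [ 0.08 -0.78  1.29] toolx.ex 0.9999995694047441 toolz [ 0. -0. -1.] open 0.00020335300621037423
```

```bash
python3 -m creep '[[0,0,0,0,-0.2,0.05,0],[0,0,0,0,-0.2,0.1,0],[0,0,0,0,-0.2,0.1,0]]'; python3 st.py; python3 -m creep '[[0,0,0,0,0,0.1,0],[0,0,0,0,0,0.1,0]]'; python3 st.py
```

```text
time: 3.7
position: [0.4687, -0.1679, 0.1183]
orientation: [3.108, -0.446, 0.003]
contact_force: [-0.9, -1.7, 5.5]
opening: 0.0
t 3.7 tip rel wheel_top mm (sx,sy,z) [-11.9  -0.9  -1.7] F [-0.94 -1.71  5.52] toolx.ex 0.9999977065984178 toolz [ 0.001 -0.002 -1.   ] open 1.6691699168128795e-05
time: 3.9
position: [0.4695, -0.1682, 0.1182]
orientation: [3.108, -0.446, 0.006]
contact_force: [-1.3, -0.4, 9.7]
opening: 0.0003
t 3.9 tip rel wheel_top mm (sx,sy,z) [-11.   -1.   -1.8] F [-1.26 -0.42  9.66] toolx.ex 0.9999925557150546 toolz [ 0.003 -0.002 -1.   ] open 0.0002724961562221713
```

```bash
python3 -m creep '[[0,0,0,0,0,0.15,0],[0,0,0,0,0,0.3,0],[0,0,0,0,0,0.3,0]]'; python3 st.py; python3 -m creep '[[0,0,0,0,0,0.1,0],[0,0,0,0,0,0.2,0],[0,0,0,0,0,0.2,0]]'; python3 st.py
```

```text
time: 4.2
position: [0.4703, -0.1685, 0.1162]
orientation: [3.107, -0.446, 0.009]
contact_force: [-1.3, 0.3, 15.0]
opening: 0.0002
t 4.2 tip rel wheel_top mm (sx,sy,z) [-10.1  -1.   -3.8] F [-1.32  0.34 14.96] toolx.ex 0.999982892972147 toolz [ 0.005 -0.003 -1.   ] open 0.00022025921075398568
time: 4.5
position: [0.4708, -0.1687, 0.1148]
orientation: [3.107, -0.446, 0.01]
contact_force: [-1.2, 0.5, 17.4]
opening: -0.0002
t 4.5 tip rel wheel_top mm (sx,sy,z) [-9.6 -1.1 -5.2] F [-1.18  0.47 17.44] toolx.ex 0.9999758009837484 toolz [ 0.006 -0.004 -1.   ] open -0.0002110739875345807
```

```bash
python3 -m creep '[[0,0,0,0.4,0,0,0],[0,0,0,0.8,0,0,0],[0,0,0,1.2,0,0,0],[0,0,0,1.6,0,0,0],[0,0,0,2.0,0,0,0],[0,0,0,2.4,0,0,0],[0,0,0,2.6,0,0,0],[0,0,0,2.6,0,0,0]]'; python3 st.py
```

```text
time: 5.3
position: [0.4974, -0.1768, 0.1155]
orientation: [3.105, -0.446, 0.017]
contact_force: [4.7, -2.7, 12.2]
opening: 0.0001
t 5.3 tip rel wheel_top mm (sx,sy,z) [18.3 -1.4 -4.5] F [ 4.68 -2.74 12.16] toolx.ex 0.999933478595449 toolz [ 0.01  -0.006 -1.   ] open 0.00013437222229522203
```

```bash
python3 -m creep '[[0,0,0,0,0,-0.6,0],[0,0,0,0,0,-1.5,0],[0,0,0,-3,0,-4,0],[0,0,0,-7,0,-5,0],[0,0,0,-11,0,-5,0],[0,0,0,-15,0,-5,0],[0,0,0,-17,0,-5,0],[0,0,0,-17,0,-5,0]]'; python3 st.py; cat > look.py <<'E'
from h import *
import sys
k=sys.argv[1]
im=avg("top",6);cv2.imwrite(f"pics/full{k}.png",im)
g=im.mean(2)[196:232,284:324]
np.save(f"g{k}.npy",g)
g=np.clip((g-30)/150*255,0,255).astype(np.uint8)
cv2.imwrite(f"pics/w{k}.png",cv2.resize(g,None,fx=16,fy=16,interpolation=2))
E
python3 look.py 1
```

```text
time: 6.1
position: [0.3279, -0.1253, 0.1603]
orientation: [-3.108, 0.448, 0.002]
contact_force: [0.5, -0.9, 0.2]
opening: 0.0
t 6.1 tip rel wheel_top mm (sx,sy,z) [-159.1    0.3   40.3] F [ 0.51 -0.88  0.25] toolx.ex 0.9999987669243834 toolz [-0.001  0.001 -1.   ] open 4.1134953230976625e-05[ WARN:0@8.311] global loadsave.cpp:1063 imwrite_ Unsupported depth image for selected encoder is fallbacked to CV_8U.
```

View pics/w1.png

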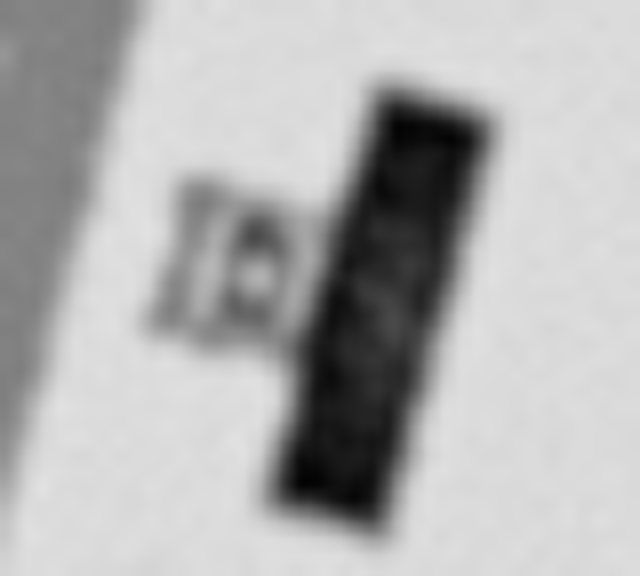

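View pics/full1.png

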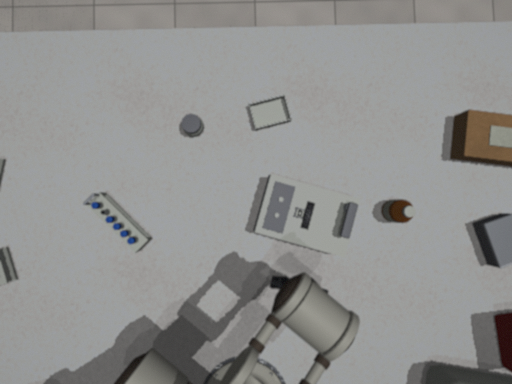

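The numeral now in the window, at top-view pixel (300,213), is a hollow 0. That fits 9→0, so two more clicks are needed.

```bash
python3 -m creep '[[0,0,0,4.5,0,0,0],[0,0,0,9,0,0,0],[0,0,0,13,0,0.5,0],[0,0,0,14.6,-0.05,2.5,0],[0,0,0,14.6,-0.05,4,0],[0,0,0,14.6,-0.05,4.3,0],[0,0,0,14.6,-0.05,4.5,0],[0,0,0,14.6,-0.05,4.7,0],[0,0,0,14.6,-0.05,4.9,0],[0,0,0,14.6,-0.05,5,0]]'; python3 st.py
```

```text
time: 7.4
position: [0.4733, -0.1682, 0.1147]
orientation: [3.108, -0.446, 0.01]
contact_force: [-0.4, 3.5, 17.9]
opening: -0.0002
t 7.4 tip rel wheel_top mm (sx,sy,z) [-7.3  0.1 -5.3] F [-0.39  3.48 17.92] toolx.ex 0.9999781188960805 toolz [ 0.006 -0.002 -1.   ] open -0.0001618134419573066
```

```bash
python3 -m creep '[[0,0,0,0.4,0,0,0],[0,0,0,0.8,0,0,0],[0,0,0,1.2,0,0,0],[0,0,0,1.6,0,0.05,0],[0,0,0,2.0,0,0.05,0],[0,0,0,2.4,0,0.1,0],[0,0,0,2.5,0,0.1,0],[0,0,0,2.5,0,0.1,0]]'; python3 st.py;  python3 -m creep '[[0,0,0,0,0,-0.6,0],[0,0,0,0,0,-1.5,0],[0,0,0,-3,0,-4,0],[0,0,0,-7,0,-5,0],[0,0,0,-11,0,-5,0],[0,0,0,-15,0,-5,0],[0,0,0,-17,0,-5,0],[0,0,0,-17,0,-5,0]]'; python3 st.py;python3 look.py 2 2>/dev/null
```

```text
time: 8.2
position: [0.4992, -0.1763, 0.1147]
orientation: [3.106, -0.447, 0.018]
contact_force: [5.6, 1.6, 14.0]
opening: -0.0001
t 8.2 tip rel wheel_top mm (sx,sy,z) [19.9 -0.4 -5.3] F [ 5.56  1.63 14.02] toolx.ex 0.9999293504881784 toolz [ 0.011 -0.005 -1.   ] open -5.97339440467619e-05
time: 9.0
position: [0.3291, -0.1253, 0.1595]
orientation: [-3.109, 0.448, 0.002]
contact_force: [0.6, -0.3, -0.9]
opening: -0.0002
t 9.0 tip rel wheel_top mm (sx,sy,z) [-157.9    0.5   39.5] F [ 0.61 -0.32 -0.95] toolx.ex 0.999998605584932 toolz [-0.001  0.001 -1.   ] open -0.00024565156698524337
```

View pics/w2.png

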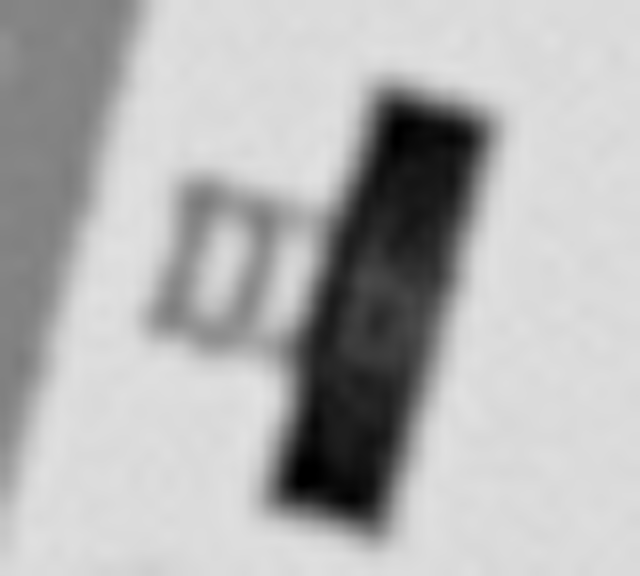

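The window clearly shows a 1, a single vertical bar at top-view pixel (300,213). One more click to go.

```bash
python3 -m creep '[[0,0,0,4.5,0,0,0],[0,0,0,9,0,0,0],[0,0,0,13,0,0.5,0],[0,0,0,14.4,0,2.5,0],[0,0,0,14.4,0,4,0],[0,0,0,14.4,0,4.3,0],[0,0,0,14.4,0,4.5,0],[0,0,0,14.4,0,4.7,0],[0,0,0,14.4,0,4.9,0],[0,0,0,14.4,0,4.9,0]]'; python3 st.py
```

```text
time: 10.3
position: [0.4724, -0.1681, 0.1146]
orientation: [3.108, -0.446, 0.01]
contact_force: [-0.1, 2.1, 17.5]
opening: -0.0002
t 10.3 tip rel wheel_top mm (sx,sy,z) [-8.2 -0.  -5.4] F [-0.07  2.07 17.47] toolx.ex 0.9999783098013504 toolz [ 0.006 -0.002 -1.   ] open -0.00023605922804347521
```

```bash
python3 -m creep '[[0,0,0,0.4,0,0,0],[0,0,0,0.8,0,0,0],[0,0,0,1.2,0,0,0],[0,0,0,1.6,0,0.05,0],[0,0,0,2.0,0,0.05,0],[0,0,0,2.4,0,0.1,0],[0,0,0,2.5,0,0.1,0],[0,0,0,2.5,0,0.1,0]]'; python3 st.py;  python3 -m creep '[[0,0,0,0,0,-0.6,0],[0,0,0,0,0,-1.5,0],[0,0,0,-3,0,-4,0],[0,0,0,-7,0,-5,0],[0,0,0,-11,0,-5,0],[0,0,0,-15,0,-5,0],[0,0,0,-17,0,-5,0],[0,0,0,-17,0,-5,0]]'; python3 st.py;python3 look.py 3 2>/dev/null
```

```text
time: 11.1
position: [0.4983, -0.1761, 0.1147]
orientation: [3.106, -0.446, 0.018]
contact_force: [5.2, 0.2, 14.8]
opening: -0.0
t 11.1 tip rel wheel_top mm (sx,sy,z) [19.  -0.5 -5.3] F [ 5.17  0.23 14.79] toolx.ex 0.9999296311281859 toolz [ 0.011 -0.005 -1.   ] open -7.856106068312794e-06
time: 11.9
position: [0.3282, -0.1251, 0.1595]
orientation: [-3.109, 0.448, 0.002]
contact_force: [-0.1, -0.0, -0.6]
opening: -0.0002
t 11.9 tip rel wheel_top mm (sx,sy,z) [-158.8    0.5   39.5] F [-0.07 -0.05 -0.57] toolx.ex 0.9999986908604022 toolz [-0.001  0.001 -1.   ] open -0.00015616881013914697
```

View pics/w3.png

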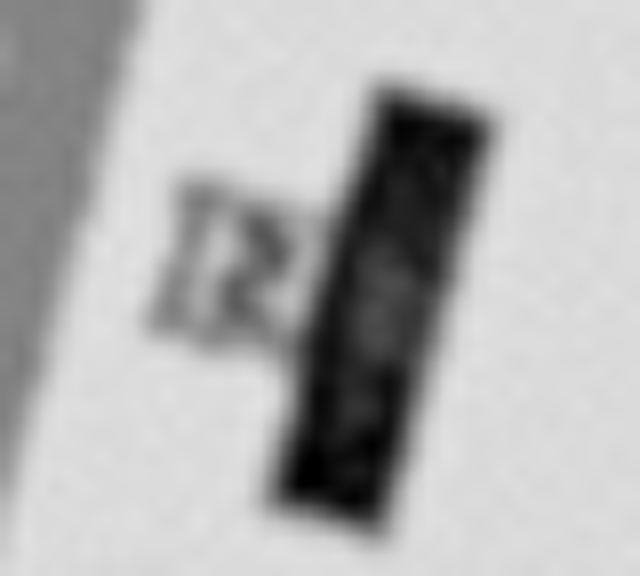

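View pics/full3.png

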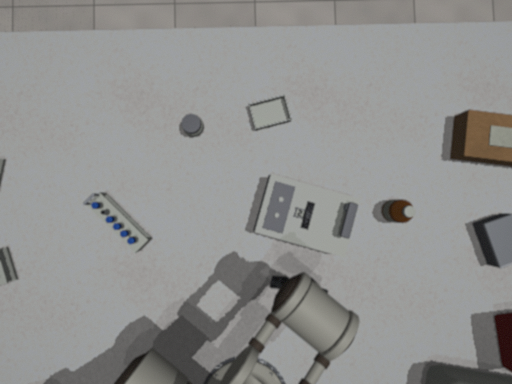

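The window shows a 2, with a heavy upper right running down a diagonal to the lower left, centred near (300,213). The robot is clear and nothing else has moved.

```bash
python3 -c "
from plant import r
print(r.job_done())"
```

```text
the job is handed in; nothing more can be done
None
```

I rolled the thumbwheel to 2 and handed the job in at about 12 s of the 48 s. The uncapped tube stands in place 2, counting from the steel lifting loop.

- **Rolling:** I used three gentle strokes with the closed fingertips, one click each, checking the window after every stroke. It read 9 at the start (tiny and somewhat unclear), then 0, 1 and 2; the 0 and the 1 were clear.
- **Force:** the press on the wheel was at most about 18 N in my readings, taken between moves.
- **Last check:** the averaged top picture shows a 2 sitting centrally in the window. It is only about 5 pixels high, so I also rely on the order of the clicks.
- **Surroundings:** the arm is clear of everything at about zero force. The tubes, bottle, pot and tray look unmoved in the pictures.
- **Disagreement:** I felt the wheel at about 1.7 mm lower than its given height. That is within the 2 mm calibration plus about 1 mm for touching off-centre, and I set the press by feel.

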